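# Load two nameplate blanks into a printer's spring-fed feeder

## Robot

A 7-joint arm with a two-finger parallel gripper is mounted at the origin on the work surface. World frame = base frame: x ahead of the robot, y to its left, z up, the work surface at z = 0. Lengths are in m, angles in rad, forces in N, time in s.
With the tool pointing down it reaches from about 0.4 to 0.875 m from the base axis. Payload 19.3 kg.
Tool frame: the origin (TCP) lies at the very end of the fingers, on their centre line; the grasp point (between the pads) lies 19 mm behind it; x points along the fingers, y is the direction in which the jaws open and shut, and the axes are right-handed (so a half turn about x gives the same grasp; the last joint's range is limited). The gripper opens to 85 mm and grips with 20 to 120 N. Pads are 22 mm wide; open, the fingers measure 114 mm over their backs; the gripper's body (76 mm by 85 mm) begins 54 mm behind the grasp point. The pads swing forward as they close: fully open they stand 13 mm farther back than shut.
Start: joints at [1.173, 0.521, -0.036, 1.599, 0.021, 1.021, -0.113], TCP at [0.201, -0.592, 0.231] pointing down, gripper open.
Joint ranges: [-2.91, 2.91], [-0.3, 2.13], [-1.5, 1.42], [0.17, 2.43], [-1.26, 4.41], [0.16, 1.93], [-2.52, 2.52]. Speed limits (rad/s): [1.89, 1.89, 2.39, 2.39, 3.01, 3.01, 3.01].

## Interface

Orientations are given as [roll, pitch, yaw] about the fixed x, y, z axes, in that order (R = Rz(yaw) Ry(pitch) Rx(roll)).
In Python, from workcell import bot, grab_frame, job_done gives the robot as it stands.
- The arm moves only by the shell command python3 -m pendant 'ROWS' [OPENING] [FORCE]. ROWS is JSON, a list of rows, each a list of 4 numbers: the shift along the tool's x, y, z in mm, then the turn about the tool's x in degrees. A call has 1 to 12 rows; each row shifts and turns the commanded pose from where the row before left it, along the tool's axes as they then stand; what a row does not reach is not made up. A row lasts 1/8 s, in which the tool goes at most 62.5 mm and 10.7 degrees, less where a joint would pass 70% of its speed; a pose out of reach is approached as far as the arm can. A call is refused whole if a number of a shift passes 62.5 or a number of a turn 10.7, either way. A call with a gripper value outside its range is refused whole. OPENING is the opening, from -1 (shut) to 1 (fully open), set as the call begins (- or left out, the last holds). The fingers move at their own pace and stop on an object; FORCE is the grip in N (left out, the last holds). Time passes only in rows, so rows that do not move let the fingers close. It gives the time, the measured TCP pose, the force and the opening at its end, in the units of the state.
- bot.observe(): the state, without advancing time (a new reading comes with each control period).
- grab_frame(name): name is "side" or "top"; returns a dict with "img" (400x640x3 uint8, red, green, blue), "fovy" (degrees; the focal length in pixels is half the picture's height over the tangent of half this angle, whatever the lens; pixels are square), "cx", "cy" (the principal point, pixels), "R" (3x3) and "t" (3): a world point X has camera coordinates R X + t. Camera axes: x right, y down, z forward; pixel columns grow to the right and rows downward; lengths in m; the calibration is good to about 2 mm. A picture is of the moment at which its call begins. There is no depth.
- job_done(): hands the job in, once; it reports no verdict.
The state is a dict: "clock": time; "qpos": joint angles; "qd": joint speeds; "joint_efforts": joint torques, N m; "position": TCP position; "tool_rot": TCP orientation; "force": force on the tool from outside, world axes, zero at the start; "moment": the same for the moment, N m; "grip_width": finger opening in m.
Only numpy, scipy, OpenCV 4.12 (cv2) and the standard library are available. Lean on these libraries where they do the work, as an engineer would, in place of code of your own. Each camera call takes 0.05 s, during which the arm holds its last target.

## Task

Load the two narrow rectangular metal blanks, long way in, into the spring-fed feeder at the front of the small printer, one on top of the other: push each down against the sprung follower plate, slide it under the two lips, then push it in until it bears firmly on the adjustable end stop, without ramming it. Let go, so that the spring holds both blanks flat under the lips with their ends flush, and leave the round blank and the wide blank lying where they are.

Things in the scene. Friction and masses are not known exactly. Their poses are not given: they have to be found in the camera images.
- blank_a: One of two identical plain aluminium blanks to load: a flat bar 80 mm long (its x) x 40 mm wide (its y) x 12 mm thick (its z), 0.1 kg or so. Origin at its centre. It lies flat on the table at first, either end may go in first and either blank may be loaded first.
- blank_b: The other blank to load, same as blank_a.
- feeder: Fixed spring-fed feeder on the robot's side of a low black printer. Origin on the table surface, x = loading direction into the machine, z up. Channel walls: x 0 to 62 mm, inner faces y +-22.5, outer +-29.5. Base plate x -55 to 75, |y| to 50, 8 thick. Printer case: x 75 to 245, y -100 to 140, up to 80 high. In front of x = 0 fingers have room beside the follower plate.
- follower (a joint): Sprung follower plate of the feeder: feeder x -40 to 30 mm, 30 wide, 6 thick. Value: metres pushed down, 0 at rest (top at z 62, 4 mm under the lips), 0.028 at the bottom. About 3 N starts it, 0.25 N more per mm. It slides straight down, cannot tilt. One blank held under the lips reads about 0.008, two about 0.020. Sliding a blank under the lips takes some 4 to 15 N.
- disc_blank: A round aluminium blank, 60 mm across, 12 mm thick, lying on the table; not for this feeder, leave it. Origin at the centre of its underside.
- wide_blank: A wide rectangular aluminium blank 90 x 66 x 12 mm, lying on the table; too wide for this feeder, leave it. Origin at the centre of its underside.
- feeder_mouth (a point): Point in the feeder's frame at x 0, y 0, z 66 mm: middle of the near edge of the two lips, at the height of their undersides. Lips run from here to x 62, |y| 12 to 29.5, 6 mm thick. Lead-in ramps at |y| 11 to 18 rise 5 mm over the 8 mm before it. A blank slides in below this height; let go before its nose is under the lips, it is lifted out. Fingers beside a blank meet the walls' ends here, so push the last part from the near end.
- end_stop: Adjustable end stop across the channel, rigid, top z 68 mm. Its origin and axes are the feeder's and do NOT show its setting: its face is anywhere from feeder x = 33 to 45, set differently each time; find it by touch. A loaded blank's end bears on it (centre x -7 to 5, y 0), its near part sticking out. Upper (or only) blank: top up against the lips, centre z 60; lower blank: centre z 48.

How it is judged:
By the outcome, as a careful person would: the job done as asked, in the order asked, and still so for the second after the job is handed in, with the robot touching nothing.
It also fails if it takes over 72 s, if anything falls off the work surface, if the arm or the gripper's body presses on something with over 40 N, if the wrist force passes 120 N, or if a joint passes its speed limit or range.

## Working session

There is one attempt and no reset: what is moved stays moved. The work goes in short steps, Python scripts to look and compute and a shell command to move; the robot and the scene stay as the last step left them, time stands still between calls to the robot, and variables do not carry over. Pictures are saved under pics/ and viewed, and the job is handed in when it is done.

```bash
ls; mkdir -p pics; python3 - <<'E'
from workcell import bot, grab_frame
import cv2,pickle
print(bot.observe())
for n in("side","top"):
    f=grab_frame(n); cv2.imwrite(f"pics/{n}0.png",f["img"][:,:,::-1]); pickle.dump(f,open(f"{n}0.pkl","wb"))
    print(n,f["fovy"],f["cx"],f["cy"],f["R"],f["t"], [k for k in f])
E
```

```text
pics
{'clock': 0.0, 'qpos': array([ 1.17276939,  0.52197787, -0.03630343,  1.60000226,  0.02119711,
        1.02108675, -0.11279242]), 'qd': array([ 1.97452683e-04, -8.81560602e-05,  1.25240330e-03, -2.00185473e-04,
       -2.72892880e-04,  1.42872202e-03,  1.47332827e-03]), 'joint_efforts': array([-3.85971396e-05, -9.27108622e+01,  1.97938442e+00, -3.69921756e+01,
        1.77041598e-02,  8.24089773e-03,  3.47762565e-06]), 'position': array([ 0.20108844, -0.59141902,  0.23075058]), 'tool_rot': array([-1.49097917,  1.56970694,  1.97841563]), 'force': array([0.81107532, 0.1034036 , 0.19771907]), 'moment': array([-0.03798888,  0.04207188, -0.02667944]), 'grip_width': 0.08549970945865946}
side 53.22687729634245 321.1450649319696 203.06676603303583 [[ 0.99822637 -0.05650252 -0.01875024]
 [-0.04902372 -0.60149244 -0.79737289]
 [ 0.03377545  0.79687785 -0.60319558]] [-0.53264647  0.01668532  0.96366329] ['img', 'fovy', 'cx', 'cy', 'R', 't']
top 44.26266869994185 321.1814341447829 188.579208362137 [[-0.01887283 -0.99952129  0.02451551]
 [-0.99793777  0.017327   -0.06180599]
 [ 0.06135162 -0.02563141 -0.99778706]] [-0.09835395  0.53671024  0.96663938] ['img', 'fovy', 'cx', 'cy', 'R', 't']
```

View pics/side0.png

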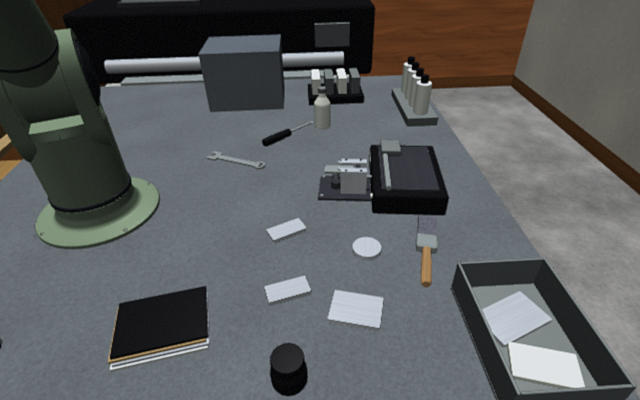

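View pics/top0.png

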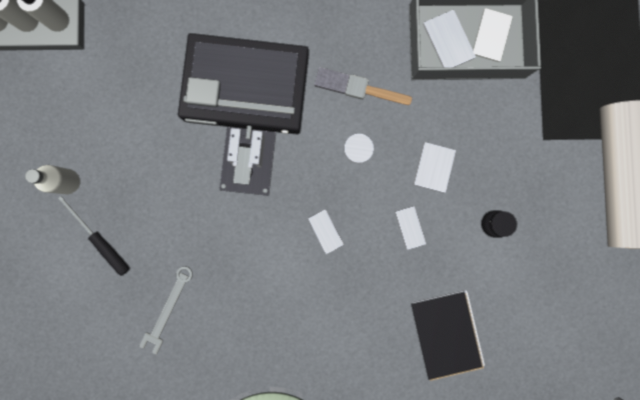

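```bash
python3 - <<'E'
import cv2
i=cv2.imread("pics/top0.png"); 
cv2.imwrite("pics/t_a.png",cv2.resize(i[120:204,210:290],None,fx=7,fy=7,interpolation=cv2.INTER_CUBIC))
cv2.imwrite("pics/t_b.png",cv2.resize(i[200:260,300:435],None,fx=5.9,fy=5.9,interpolation=cv2.INTER_CUBIC))
s=cv2.imread("pics/side0.png"); 
cv2.imwrite("pics/s_a.png",cv2.resize(s[130:220,310:450],None,fx=5.6,fy=5.6,interpolation=cv2.INTER_CUBIC))
E
```

```text
(no output)
```

View pics/t_a.png

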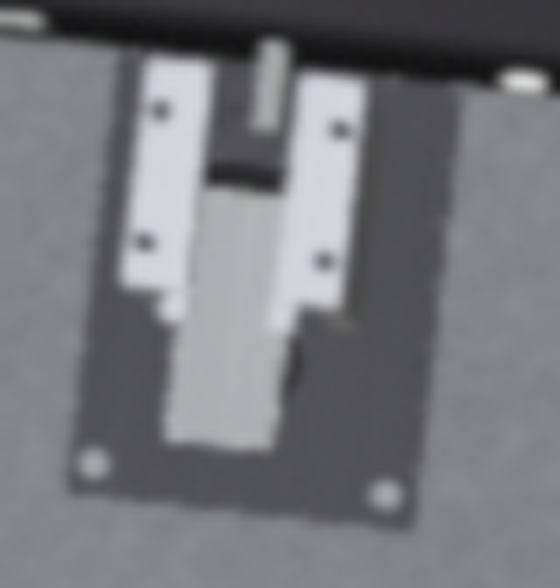

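View pics/t_b.png

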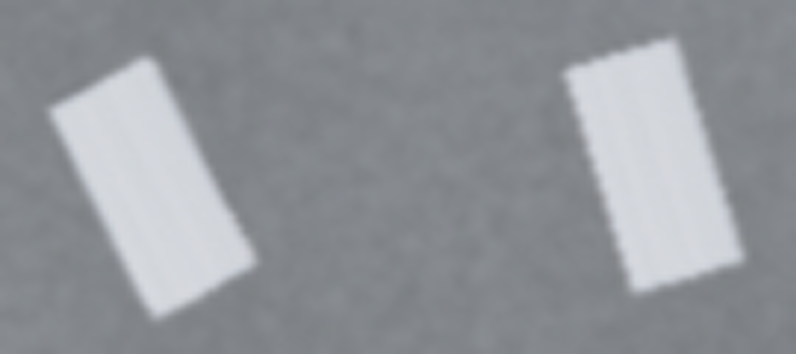

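View pics/s_a.png

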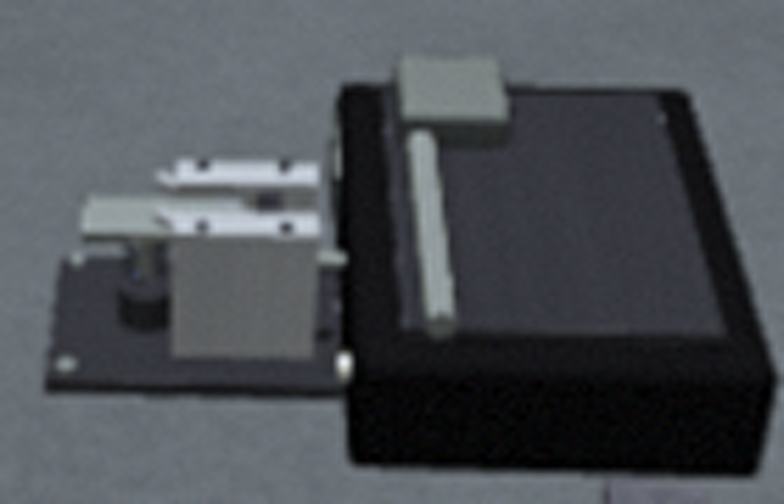

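```bash
cat > h.py <<'E'
import numpy as np,pickle
from scipy.optimize import least_squares
C={n:pickle.load(open(f"{n}0.pkl","rb")) for n in("side","top")}
def proj(n,X):
    c=C[n];f=200/np.tan(np.radians(c["fovy"]/2));p=np.asarray(X)@c["R"].T+c["t"]
    return np.c_[f*p[:,0]/p[:,2]+c["cx"],f*p[:,1]/p[:,2]+c["cy"]]
def ray(n,uv,z):
    c=C[n];f=200/np.tan(np.radians(c["fovy"]/2));o=-c["R"].T@c["t"]
    d=c["R"].T@np.array([(uv[0]-c["cx"])/f,(uv[1]-c["cy"])/f,1]);return o+d*(z-o[2])/d[2]
def T(p,L):
    L=np.asarray(L,float);c,s=np.cos(p[2]),np.sin(p[2])
    return np.c_[p[0]+c*L[:,0]-s*L[:,1],p[1]+s*L[:,0]+c*L[:,1],L[:,2]]
def fit(p0,obs):
    def r(p): return np.concatenate([(proj(n,T(p,L))-uv).ravel() for n,L,uv in obs])
    return least_squares(r,p0,loss="soft_l1"),r
E
cat > fit0.py <<'E'
from h import *
cr=lambda a,s,o:(np.array(a,float)+.5)/s-.5+np.array(o)
ft=[[0,29.5,72],[0,-29.5,72],[62,-29.5,72],[-55,50,8],[-55,-50,8],[-40,15,62],[-40,-15,62]]
fu=cr([(120,287),(342,310),(367,82),(68,490),(413,530),(163,442),(273,450)],7,(210,120))
st=[[-55,-50,8],[0,-29.5,8],[0,-29.5,72],[62,-29.5,72]]
su=cr([(45,388),(172,355),(172,236),(320,236)],5.6,(310,130))
for o in ([("top",np.array(ft)/1e3,fu),("side",np.array(st)/1e3,su)],[("top",np.array(ft)/1e3,fu)],[("side",np.array(st)/1e3,su)]):
    s,r=fit([.6,.0,0],o); print("feeder",s.x.round(4),r(s.x).reshape(-1,2).round(1).tolist())
bl=np.array([[40,20,12],[40,-20,12],[-40,-20,12],[-40,20,12]])/1e3
for q in ([(48,108),(150,55),(258,262),(157,320)],[(565,72),(677,37),(745,260),(635,294)]):
    s,r=fit([.45,-.2,.2],[("top",bl,cr(q,5.9,(300,200)))]); print("blank",s.x.round(4),r(s.x).reshape(-1,2).round(1).tolist(), "side px",proj("side",T(s.x,bl)).round(1).tolist())
E
python3 fit0.py; python3 - <<'E'
import cv2
s=cv2.imread("pics/side0.png"); 
cv2.imwrite("pics/s_b.png",cv2.resize(s[210:310,255:325],None,fx=5,fy=5,interpolation=cv2.INTER_CUBIC))
E
```

```text
feeder [ 0.5847  0.0407 -0.1224] [[0.4, -0.4], [-0.1, -0.4], [-0.1, -0.1], [-0.2, 0.4], [0.1, -0.1], [0.3, -0.3], [0.3, 0.2], [-0.4, -1.6], [-0.3, -0.0], [-0.0, -0.7], [-0.3, -0.2]]
feeder [ 0.5845  0.0409 -0.1257] [[0.4, -0.3], [-0.2, -0.2], [-0.1, 0.1], [-0.3, 0.4], [-0.1, 0.0], [0.2, -0.3], [0.2, 0.3]]
feeder [ 0.5835  0.0381 -0.0753] [[0.1, -0.3], [-0.1, 0.6], [0.1, -0.0], [-0.1, -0.2]]
blank [ 0.4497 -0.1154  0.464 ] [[-0.3, 0.2], [0.1, -0.1], [0.4, 0.2], [-0.2, -0.2]] side px [[298.0, 217.0], [306.3, 226.7], [273.2, 239.4], [265.6, 228.8]]
blank [ 0.4533 -0.2869  0.2746] [[-0.0, -0.3], [-0.2, -0.1], [0.2, 0.2], [-0.0, 0.2]] side px [[304.1, 274.6], [310.4, 289.8], [268.1, 301.6], [263.3, 285.5]]
```

View pics/s_b.png

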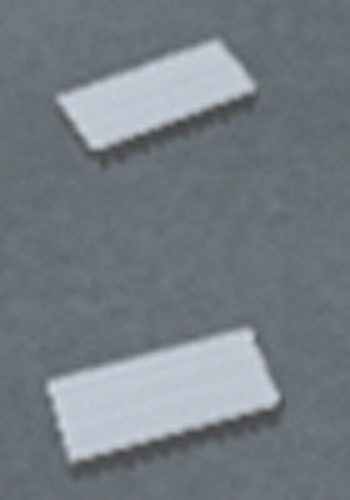

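```bash
python3 - <<'E'
import cv2
i=cv2.imread("pics/top0.png"); 
cv2.imwrite("pics/t_c.png",cv2.resize(i[25:140,170:320],None,fx=5,fy=5,interpolation=cv2.INTER_CUBIC))
from workcell import bot
from scipy.spatial.transform import Rotation as R
print(R.from_euler("xyz",bot.observe()["tool_rot"]).as_matrix().round(3))
E
```

```text
[[-0.     0.322 -0.947]
 [ 0.001 -0.947 -0.322]
 [-1.    -0.001  0.   ]]
```

View pics/t_c.png

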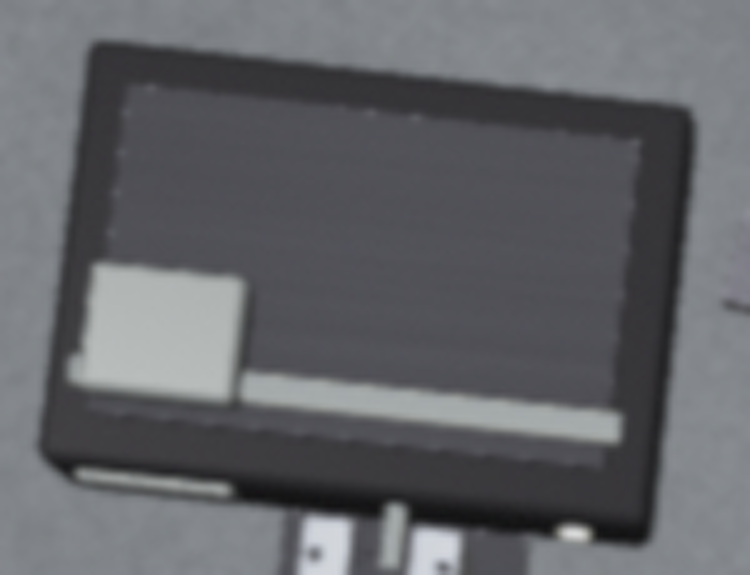

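```bash
cat >> fit0.py <<'E'
cu=cr([(90,42),(693,110),(650,542)],5,(170,25)); ct=[[245,140,80],[245,-100,80],[75,-100,80]]
s,r=fit([.6,.0,0],[("top",np.array(ft+ct)/1e3,np.vstack([fu,cu])),("side",np.array(st)/1e3,su)]); print("feeder",s.x.round(4),r(s.x).reshape(-1,2).round(1).tolist())
E
python3 fit0.py | tail -1
cat > go.py <<'E'
# usage: from go import delta ; delta(x,y,z,heading) heading = dir of (-tool z) in world
import numpy as np
from workcell import bot
from scipy.spatial.transform import Rotation as R
F=np.array([.585,.0408,-.123])
def f2w(x,y,z):
    c,s=np.cos(F[2]),np.sin(F[2]); return np.array([F[0]+(c*x-s*y)/1e3,F[1]+(s*x+c*y)/1e3,z/1e3])
def w2f(p):
    c,s=np.cos(F[2]),np.sin(F[2]); d=(np.asarray(p)[:2]-F[:2])*1e3; return np.r_[c*d[0]+s*d[1],-s*d[0]+c*d[1],p[2]*1e3]
def st():
    o=bot.observe(); M=R.from_euler("xyz",o["tool_rot"]).as_matrix(); h=np.arctan2(-M[1,2],-M[0,2])
    return o,M,h
def show():
    o,M,h=st(); c,s=np.cos(F[2]),np.sin(F[2]); f=o["force"]
    print("t",round(o["clock"],2),"world",o["position"].round(4),"head",round(np.degrees(h),2),"feeder",w2f(o["position"]).round(1),"F feeder",np.round([c*f[0]+s*f[1],-s*f[0]+c*f[1],f[2]],1),"grip",round(o["grip_width"]*1e3,1),"tiltx",M[:,0].round(3))
def delta(p,h):
    o,M,h0=st(); d=(h-h0+np.pi)%(2*np.pi)-np.pi
    print("shift in tool (before turn) mm",(M.T@(np.asarray(p)-o["position"])*1e3).round(1),"turn about tool x deg",round(-np.degrees(d),1))
    M2=M@R.from_rotvec([-d,0,0]).as_matrix(); print("shift in tool (after turn)",(M2.T@(np.asarray(p)-o["position"])*1e3).round(1),"head",round(np.degrees(np.arctan2(-M2[1,2],-M2[0,2])),1))
E
python3 - <<'E'
from go import *
show()
for b in ([.4497,-.1154,.464],[.4533,-.2869,.2746]):
    h=b[2]; delta((b[0]-.022*np.cos(h),b[1]-.022*np.sin(h),.1),h)
print(f2w(-72,0,90))
E
```

```text
feeder [ 0.5841  0.0406 -0.1333] [[0.5, -0.2], [-0.1, 0.1], [0.3, 0.4], [-0.4, 0.4], [-0.2, 0.4], [0.2, -0.1], [0.2, 0.5], [-2.7, -7.2], [2.1, -5.6], [0.3, -4.4], [-0.8, -1.7], [-0.7, -0.0], [-0.4, -0.6], [-0.6, 0.0]]
t 0.1 world [ 0.2011 -0.5915  0.2308] head 18.78 feeder [-303.5 -674.6  230.8] F feeder [-0.1  0.9 -0.5] grip 85.4 tiltx [-0.     0.001 -1.   ]
shift in tool (before turn) mm [ 131.1 -367.6 -366.9] turn about tool x deg -7.8
shift in tool (after turn) [ 131.1 -314.3 -413.4] head 26.6
shift in tool (before turn) mm [ 131.  -208.2 -314.9] turn about tool x deg 3.0
shift in tool (after turn) [ 131.  -224.6 -303.4] head 15.7
[0.51354396 0.04963369 0.09      ]
```

```bash
python3 - <<'E'
from h import *
cr=lambda a,s,o:(np.array(a,float)+.5)/s-.5+np.array(o)
def yaw(a,b,z,s,o,off):
    p=ray("top",cr(a,s,o),z);q=ray("top",cr(b,s,o),z);d=p-q;print(off,np.arctan2(d[1],d[0])-off*np.pi/2)
o=(170,25)
yaw((110,42),(670,103),.08,5,o,1)   # far case
yaw((125,85),(640,140),.08,5,o,1)
yaw((245,374),(620,413),.08,5,o,1)
yaw((692,125),(650,530),.08,5,o,0)
yaw((88,60),(42,440),.08,5,o,0)
o=(210,120)
yaw((68,490),(413,530),.008,7,o,1)
yaw((457,95),(413,530),.008,7,o,0)
yaw((146,57),(120,287),.072,7,o,0)
yaw((367,82),(342,310),.072,7,o,0)
yaw((93,463),(386,494),.009,7,o,1)
E
```

```text
1 -0.12088203174931911
1 -0.1190295170630602
1 -0.11827274775335717
0 -0.1184625083428737
0 -0.11945007924695118
1 -0.133439397711429
0 -0.1128001071241789
0 -0.1186271471287532
0 -0.11943362977799485
1 -0.12322996027555622
```

```bash
sed -i 's/^F=.*/F=np.array([.5847,.0406,-.119])/' go.py
python3 -m pendant '[[0,0,0,-7.8],[5,-45,-58,0],[10,-45,-58,0],[15,-45,-58,0],[20,-45,-58,0],[20,-45,-58,0],[20,-45,-58,0],[10,-20,-29,0],[0,0,0,0]]' 1 80
python3 - <<'E'
from go import *
show()
b=[.4497,-.1154,.464];h=b[2]; delta((b[0]-.022*np.cos(h),b[1]-.022*np.sin(h),.06),h)
E
```

```text
clock: 1.23
position: [0.3774, -0.2281, 0.1462]
tool_rot: [-1.386, 1.569, 2.224]
force: [-0.4, -1.3, 0.6]
grip_width: 0.0855
t 1.23 world [ 0.3774 -0.2281  0.1462] head 26.83 feeder [-174.  -291.4  146.2] F feeder [-0.3 -1.4  0.6] grip 85.5 tiltx [-0.001  0.001 -1.   ]
shift in tool (before turn) mm [ 86.3 -67.9 -93.5] turn about tool x deg 0.2
shift in tool (after turn) [ 86.3 -68.3 -93.2] head 26.6
```

```bash

python3 -m pendant '[[10,-17,-23,0],[15,-17,-23,0],[15,-17,-23,0],[16,-17,-24,0],[0,0,0,0]]'
python3 - <<'E'
from go import *
import cv2
from workcell import grab_frame
show()
b=[.4497,-.1154,.464];h=b[2]; delta((b[0]-.022*np.cos(h),b[1]-.022*np.sin(h),.002),h)
for n,c in(("top",(180,270,270,390)),("side",(170,260,220,340))):
    i=grab_frame(n)["img"][:,:,::-1]; cv2.imwrite(f"pics/{n}1.png",cv2.resize(i[c[0]:c[1],c[2]:c[3]],None,fx=5,fy=5,interpolation=cv2.INTER_CUBIC))
E
```

```text
clock: 1.85
position: [0.4295, -0.1272, 0.0901]
tool_rot: [-0.887, 1.569, 2.721]
force: [-0.3, -0.5, 0.7]
grip_width: 0.0853
t 1.85 world [ 0.4295 -0.1272  0.0901] head 26.69 feeder [-134.2 -185.    90.1] F feeder [-0.3 -0.6  0.7] grip 85.3 tiltx [-0.001  0.001 -1.   ]
shift in tool (before turn) mm [88.1 -1.4 -1.4] turn about tool x deg 0.1
shift in tool (after turn) [88.1 -1.4 -1.4] head 26.6
```

View pics/top1.png

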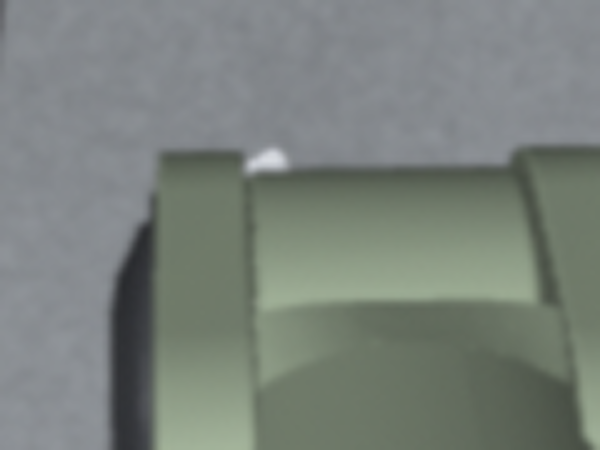

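View pics/side1.png

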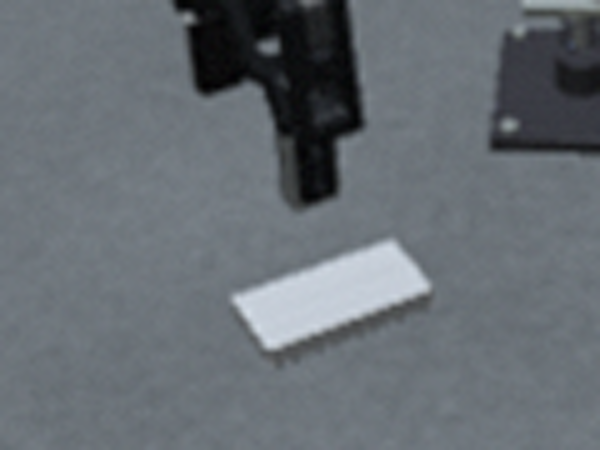

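```bash

python3 -m pendant '[[30,-1,-1,0],[30,0,0,0],[22,0,0,0],[5,0,0,0],[0,0,0,0]]'
python3 -m pendant '[[0,0,0,0],[0,0,0,0],[0,0,0,0],[0,0,0,0],[0,0,0,0],[0,0,0,0]]' -1 80
python3 - <<'E'
from go import *
show()
E
```

```text
clock: 2.58
position: [0.4297, -0.1274, 0.0043]
tool_rot: [1.562, 1.57, -1.117]
force: [-0.4, -0.3, -0.6]
grip_width: 0.0852
clock: 3.32
position: [0.4301, -0.1268, 0.0047]
tool_rot: [2.232, 1.57, -0.446]
force: [-4.4, 1.1, 24.8]
grip_width: 0.0368
t 3.33 world [ 0.4301 -0.1268  0.0047] head 26.58 feeder [-133.6 -184.6    4.7] F feeder [-4.5  0.6 24.8] grip 36.8 tiltx [ 0.001 -0.    -1.   ]
```

```bash

python3 -m pendant '[[0,0,0,0],[-2,0,0,0],[-10,0,0,0],[-20,0,0,0],[-30,0,0,0],[0,0,0,0]]'
python3 - <<'E'
from go import *
import cv2
from workcell import grab_frame
show()
for n,c in(("side",(150,260,220,340)),):
    i=grab_frame(n)["img"][:,:,::-1]; cv2.imwrite(f"pics/{n}2.png",cv2.resize(i[c[0]:c[1],c[2]:c[3]],None,fx=5,fy=5,interpolation=cv2.INTER_CUBIC))
E
```

```text
clock: 4.08
position: [0.4308, -0.127, 0.0678]
tool_rot: [2.469, 1.567, -0.209]
force: [0.7, 0.1, -1.8]
grip_width: 0.0372
t 4.08 world [ 0.4308 -0.127   0.0678] head 26.56 feeder [-132.9 -184.7   67.8] F feeder [ 0.6  0.2 -1.8] grip 37.2 tiltx [ 0.003 -0.001 -1.   ]
```

View pics/side2.png

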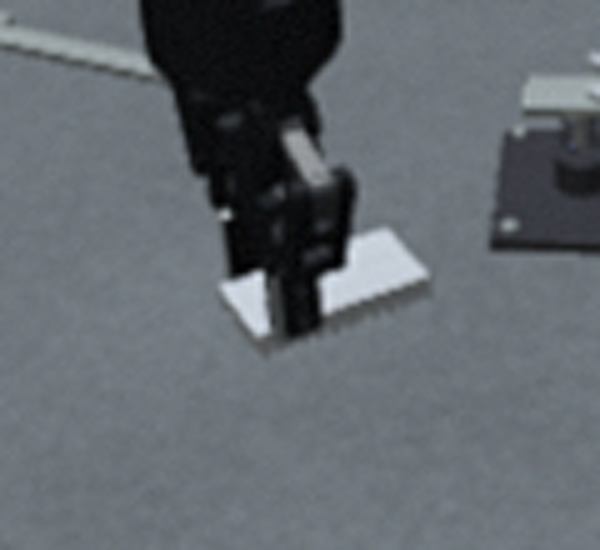

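```bash
python3 - <<'E'
from h import *
p=[.4308+.022*np.cos(.464),-.127+.022*np.sin(.464),.464]
for z in (.070,.075,.080):
    b=np.array([[40,20,0],[40,-20,0],[-40,-20,0],[-40,20,0]])/1e3; b[:,2]=z
    print(z,((proj("side",T(p,b))-[220,150])*5).round().tolist())
E
```

```text
0.07 [[385.0, 234.0], [428.0, 282.0], [255.0, 344.0], [216.0, 292.0]]
0.075 [[384.0, 225.0], [427.0, 273.0], [253.0, 335.0], [214.0, 283.0]]
0.08 [[383.0, 216.0], [427.0, 263.0], [252.0, 325.0], [213.0, 274.0]]
```

```bash
python3 -m pendant '[[-20,0,0,8.4],[-10,0,0,8.4],[0,0,0,8.4],[0,0,0,8.3],[0,0,0,0]]'
python3 - <<'E'
from go import *
show(); delta(f2w(-80,0,95),F[2])
E
```

```text
clock: 4.75
position: [0.4295, -0.1265, 0.0953]
tool_rot: [0.276, 1.57, -2.985]
force: [-0.5, 0.2, -0.8]
grip_width: 0.0372
t 4.75 world [ 0.4295 -0.1265  0.0953] head -6.85 feeder [-134.3 -184.3   95.3] F feeder [-0.6  0.2 -0.8] grip 37.2 tiltx [-0.001 -0.    -1.   ]
shift in tool (before turn) mm [   0.2 -184.4  -54.2] turn about tool x deg -0.0
shift in tool (after turn) [   0.2 -184.3  -54.3] head -6.8
```

```bash
python3 -m pendant '[[0,-46,-13,0],[0,-46,-14,0],[0,-46,-14,0],[0,-46,-13,0],[0,0,0,0],[0,0,0,0]]'
python3 - <<'E'
from go import *
import cv2
from workcell import grab_frame
show(); delta(f2w(-80,0,95),F[2])
for n,c in(("top",(100,220,200,320)),("side",(130,220,290,410))):
    i=grab_frame(n)["img"][:,:,::-1]; cv2.imwrite(f"pics/{n}3.png",cv2.resize(i[c[0]:c[1],c[2]:c[3]],None,fx=5,fy=5,interpolation=cv2.INTER_CUBIC))
E
```

```text
clock: 5.5
position: [0.505, 0.0489, 0.0953]
tool_rot: [0.592, 1.57, -2.667]
force: [0.2, -0.6, -0.2]
grip_width: 0.0368
t 5.5 world [0.505  0.0489 0.0953] head -6.78 feeder [-80.1  -1.2  95.3] F feeder [ 0.2 -0.6 -0.2] grip 36.8 tiltx [-0.001 -0.001 -1.   ]
shift in tool (before turn) mm [ 0.3 -1.2 -0.1] turn about tool x deg 0.0
shift in tool (after turn) [ 0.3 -1.2 -0.1] head -6.8
```

View pics/top3.png

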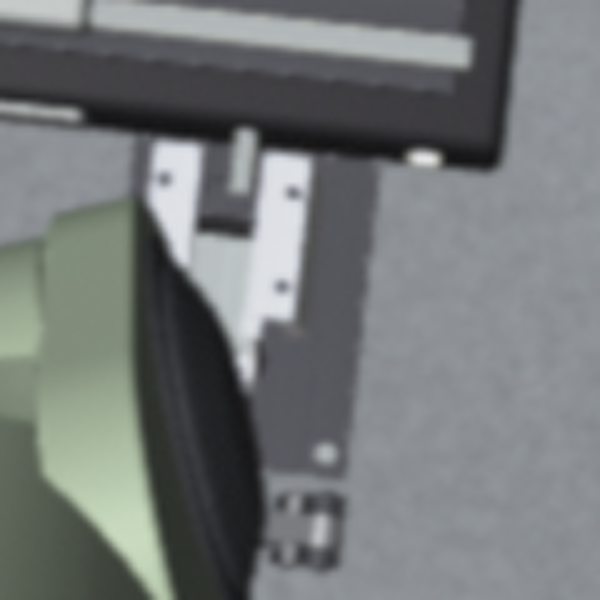

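View pics/side3.png

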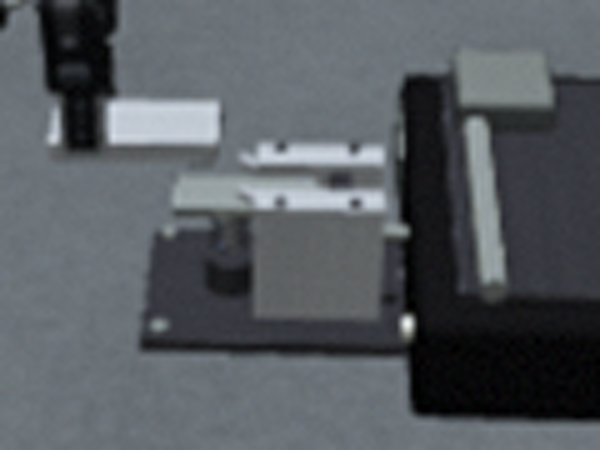

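```bash
python3 -m pendant '[[10,-1,-4,0],[10,0,-4,0],[8,0,0,0],[5,0,0,0],[5,0,0,0],[0,0,0,0]]'
python3 -c "from go import *;show()"
```

```text
clock: 6.35
position: [0.5135, 0.0493, 0.0577]
tool_rot: [0.777, 1.57, -2.485]
force: [-0.6, -2.3, 4.2]
grip_width: 0.0374
t 6.35 world [0.5135 0.0493 0.0577] head -6.93 feeder [-71.7   0.2  57.7] F feeder [-0.3 -2.4  4.2] grip 37.4 tiltx [-0. -0. -1.]
```

```bash
python3 - <<'E'
import cv2
from workcell import grab_frame
for n,c in(("side",(130,220,290,410)),):
    i=grab_frame(n)["img"][:,:,::-1]; cv2.imwrite(f"pics/{n}4.png",cv2.resize(i[c[0]:c[1],c[2]:c[3]],None,fx=6,fy=6,interpolation=cv2.INTER_CUBIC))
E
```

```text
(no output)
```

View pics/side4.png

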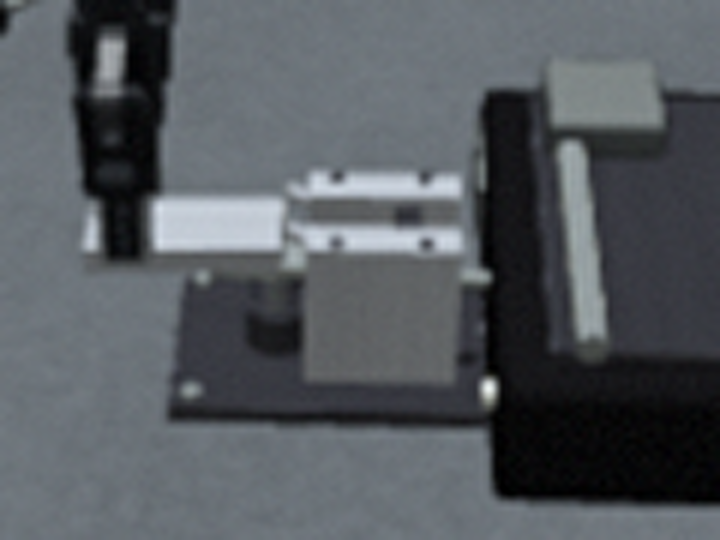

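```bash
python3 -m pendant '[[2,0,0,0],[0,0,-2,0],[0,0,-3,0],[0,0,-3,0],[0,0,-3,0],[0,0,-3,0],[0,0,0,0]]'
python3 -c "from go import *;show()"
```

```text
clock: 7.28
position: [0.528, 0.048, 0.0559]
tool_rot: [-2.607, 1.57, 0.414]
force: [-0.4, -0.4, 4.0]
grip_width: 0.0373
t 7.28 world [0.528  0.048  0.0559] head -6.91 feeder [-57.2   0.6  55.9] F feeder [-0.4 -0.4  4. ] grip 37.3 tiltx [ 0.001  0.    -1.   ]
```

```bash
python3 -m pendant '[[0,0,-3,0],[0,0,-3,0],[0,0,-3,0],[0,0,-3,0],[0,0,-3,0],[0,0,-3,0],[0,0,0,0]]'
python3 -c "from go import *;show()"
```

```text
clock: 8.15
position: [0.5457, 0.0457, 0.0559]
tool_rot: [-2.675, 1.57, 0.345]
force: [-1.3, -0.2, 4.2]
grip_width: 0.0367
t 8.15 world [0.5457 0.0457 0.0559] head -6.92 feeder [-39.3   0.5  55.9] F feeder [-1.3 -0.4  4.2] grip 36.7 tiltx [ 0.  0. -1.]
```

```bash
python3 -m pendant '[[0,0,-3,0],[0,0,-3,0],[0,0,-2,0],[0,0,0,0]]'
python3 -c "from go import *;show()"
python3 -m pendant '[[0,0,-1,0],[0,0,-1,0],[0,0,0,0]]'
python3 -m pendant '[[0,0,-1,0],[0,0,-1,0],[0,0,0,0]]'
```

```text
clock: 8.65
position: [0.5534, 0.0448, 0.0558]
tool_rot: [-2.175, 1.571, 0.846]
force: [-1.0, 0.3, 5.7]
grip_width: 0.0369
t 8.65 world [0.5534 0.0448 0.0558] head -6.92 feeder [-31.6   0.4  55.8] F feeder [-1.   0.1  5.7] grip 36.9 tiltx [ 0.  0. -1.]
clock: 9.02
position: [0.5552, 0.0445, 0.0558]
tool_rot: [-0.051, 1.571, 2.97]
force: [-3.3, 0.8, 4.3]
grip_width: 0.0368
clock: 9.4
position: [0.5574, 0.0442, 0.0558]
tool_rot: [-2.456, 1.571, 0.565]
force: [-3.0, 0.7, 5.1]
grip_width: 0.0375
```

```bash
for k in 1 2 ; do python3 -m pendant '[[0,0,-1,0],[0,0,-1,0],[0,0,0,0]]' | sed -n '2p;4p'; done
```

```text
position: [0.5593, 0.0439, 0.0558]
force: [-3.0, -0.7, 5.6]
position: [0.5598, 0.0439, 0.0555]
force: [-12.2, 1.3, 9.7]
```

```bash
python3 -m pendant '[[0,0,-1,0],[0,0,0,0]]' | sed -n '2p;4p'; python3 -c "from go import *;show()"
```

```text
position: [0.5599, 0.0439, 0.0553]
force: [-16.4, 2.9, 10.7]
t 10.4 world [0.5599 0.0439 0.0553] head -6.9 feeder [-25.1   0.3  55.3] F feeder [-16.6   0.9  10.7] grip 37.6 tiltx [-0.005 -0.    -1.   ]
```

```bash
python3 -m pendant '[[0,0,0,0],[0,0,0,0],[0,0,0,0],[0,0,0,0],[0,0,0,0]]' 0.6; python3 -c "from go import *;show()"
python3 -m pendant '[[-10,0,2,0],[-20,0,4,0],[-25,0,20,0],[0,0,40,0],[0,0,0,0]]'; python3 - <<'E'
from go import *
import cv2
from workcell import grab_frame
show()
for n,c in(("top",(110,210,200,300)),("side",(130,220,290,410))):
    i=grab_frame(n)["img"][:,:,::-1]; cv2.imwrite(f"pics/{n}5.png",cv2.resize(i[c[0]:c[1],c[2]:c[3]],None,fx=6,fy=6,interpolation=cv2.INTER_CUBIC))
E
```

```text
clock: 11.02
position: [0.5624, 0.0436, 0.0558]
tool_rot: [-3.015, 1.571, 0.006]
force: [-0.5, 0.3, -1.2]
grip_width: 0.0683
t 11.03 world [0.5624 0.0436 0.0558] head -6.93 feeder [-22.5   0.3  55.8] F feeder [-0.6  0.2 -1.2] grip 68.3 tiltx [ 0.  0. -1.]
clock: 11.65
position: [0.4949, 0.0519, 0.1125]
tool_rot: [-2.198, 1.57, 0.824]
force: [0.5, -0.4, 0.6]
grip_width: 0.0683
t 11.65 world [0.4949 0.0519 0.1125] head -6.87 feeder [-90.5   0.5 112.5] F feeder [ 0.5 -0.3  0.6] grip 68.3 tiltx [ 0.  0. -1.]
```

View pics/top5.png

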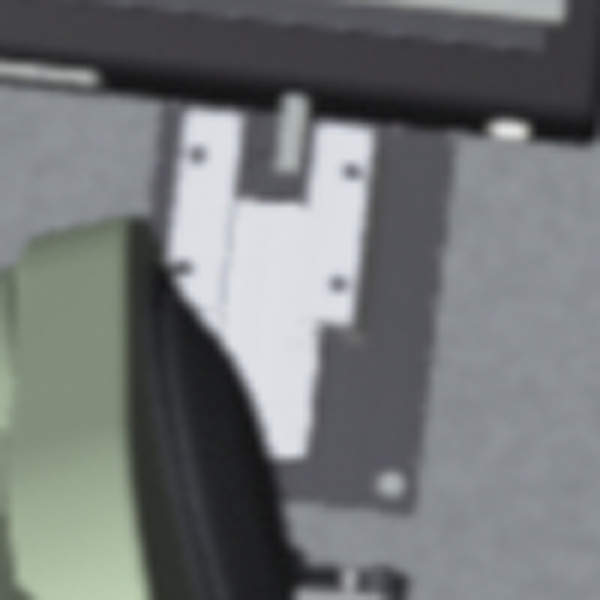

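View pics/side5.png

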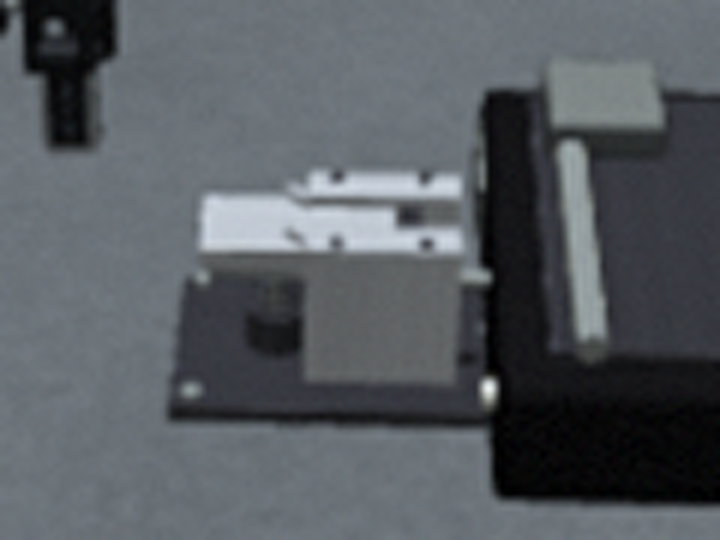

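```bash
python3 -m pendant '[[0,0,10,-7.5],[0,0,0,-7.5],[0,0,0,-7.5],[0,0,0,0]]' 1; python3 - <<'E'
from go import *
show();b=[.4533,-.2869,.2746];h=b[2]; delta((b[0]-.022*np.cos(h),b[1]-.022*np.sin(h),.1),h)
E
```

```text
clock: 12.25
position: [0.4875, 0.0525, 0.1112]
tool_rot: [-2.961, 1.57, 0.451]
force: [-0.5, -0.9, -0.2]
grip_width: 0.0853
t 12.25 world [0.4875 0.0525 0.1112] head 15.51 feeder [-97.9   0.3 111.2] F feeder [-0.4 -1.  -0.2] grip 85.3 tiltx [ 0.001  0.    -1.   ]
shift in tool (before turn) mm [ 11.  318.  145.7] turn about tool x deg -0.2
shift in tool (after turn) [ 11.  317.5 147. ] head 15.7
```

```bash
python3 -m pendant '[[0,45,21,0],[0,45,21,0],[0,45,21,0],[0,45,21,0],[0,45,21,0],[0,45,21,0],[5,45,21,0],[5,3,0,0],[0,0,0,0]]'; python3 - <<'E'
from go import *
show();b=[.4533,-.2869,.2746];h=b[2]; delta((b[0]-.022*np.cos(h),b[1]-.022*np.sin(h),.004),h)
E
```

```text
clock: 13.38
position: [0.4307, -0.2928, 0.1006]
tool_rot: [-1.113, 1.57, 2.298]
force: [-0.6, -0.7, -0.8]
grip_width: 0.0854
t 13.38 world [ 0.4307 -0.2928  0.1006] head 15.43 feeder [-113.3 -349.4  100.6] F feeder [-0.6 -0.7 -0.8] grip 85.4 tiltx [-0.  0. -1.]
shift in tool (before turn) mm [96.6  0.5 -1.4] turn about tool x deg -0.3
shift in tool (after turn) [96.6  0.5 -1.4] head 15.7
```

```bash
python3 -m pendant '[[30,0,-1,-0.3],[30,0,0,0],[25,0,0,0],[8,0,0,0],[0,0,0,0]]'
python3 -m pendant '[[0,0,0,0],[0,0,0,0],[0,0,0,0],[0,0,0,0],[0,0,0,0],[0,0,0,0]]' -1 80
python3 - <<'E'
from go import *
show()
E
```

```text
clock: 14.0
position: [0.432, -0.2921, 0.008]
tool_rot: [-1.135, 1.57, 2.284]
force: [-0.1, 0.3, -0.0]
grip_width: 0.0853
clock: 14.75
position: [0.432, -0.293, 0.009]
tool_rot: [2.317, 1.57, -0.547]
force: [-4.5, 3.0, 22.8]
grip_width: 0.0354
t 14.75 world [ 0.432 -0.293  0.009] head 15.86 feeder [-112.1 -349.4    9. ] F feeder [-4.8  2.4 22.8] grip 35.4 tiltx [ 0.001 -0.001 -1.   ]
```

```bash
python3 -m pendant '[[0,0,0,0],[0,0,0,0],[0,0,0,0],[3,0,0,0],[0,0,0,0]]' 0.2
python3 -c "from go import *;show()"
python3 -m pendant '[[0,0,0,0],[0,0,0,0],[0,0,0,0],[0,0,0,0],[0,0,0,0]]' -1 80
python3 -c "from go import *;show()"
python3 -m pendant '[[0,0,0,0],[-2,0,0,0],[-10,0,0,0],[-20,0,0,0],[-30,0,0,0],[0,0,0,0]]'
python3 - <<'E'
from go import *
import cv2
from workcell import grab_frame
show()
for n,c in(("side",(210,320,220,340)),):
    i=grab_frame(n)["img"][:,:,::-1]; cv2.imwrite(f"pics/{n}6.png",cv2.resize(i[c[0]:c[1],c[2]:c[3]],None,fx=5,fy=5,interpolation=cv2.INTER_CUBIC))
E
```

```text
clock: 15.38
position: [0.4314, -0.2927, 0.0045]
tool_rot: [-0.843, 1.57, 2.576]
force: [-0.4, 0.2, 0.5]
grip_width: 0.051
t 15.38 world [ 0.4314 -0.2927  0.0045] head 15.88 feeder [-112.6 -349.1    4.5] F feeder [-0.4  0.2  0.5] grip 51.0 tiltx [-0.  0. -1.]
clock: 16.0
position: [0.4316, -0.2927, 0.0053]
tool_rot: [0.658, 1.571, -2.206]
force: [-2.5, 1.8, 12.8]
grip_width: 0.0371
t 16.0 world [ 0.4316 -0.2927  0.0053] head 15.88 feeder [-112.5 -349.2    5.3] F feeder [-2.7  1.5 12.8] grip 37.1 tiltx [-0. -0. -1.]
clock: 16.75
position: [0.4325, -0.2935, 0.0691]
tool_rot: [2.335, 1.567, -0.53]
force: [0.6, 0.1, -1.5]
grip_width: 0.037
t 16.75 world [ 0.4325 -0.2935  0.0691] head 15.86 feeder [-111.4 -349.8   69.1] F feeder [ 0.6  0.2 -1.5] grip 37.0 tiltx [ 0.003 -0.002 -1.   ]
```

View pics/side6.png

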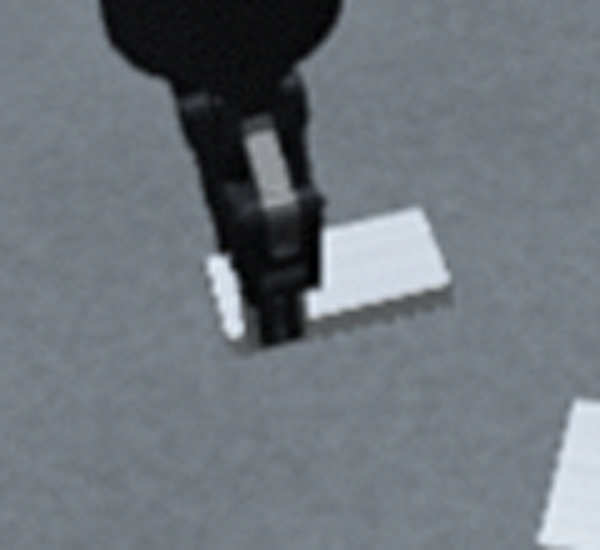

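```bash
python3 -m pendant '[[-30,0,0,7.6],[-10,0,0,7.6],[0,0,0,7.5],[0,0,0,0]]'
python3 - <<'E'
from go import *
show(); delta(f2w(-80,0.3,108),F[2])
E
```

```text
clock: 17.3
position: [0.4314, -0.2925, 0.1064]
tool_rot: [-0.053, 1.57, 2.971]
force: [-0.0, -0.1, 0.2]
grip_width: 0.0368
t 17.3 world [ 0.4314 -0.2925  0.1064] head -6.77 feeder [-112.7 -348.9  106.4] F feeder [-0.  -0.1  0.2] grip 36.8 tiltx [-0.001  0.    -1.   ]
shift in tool (before turn) mm [  -1.6 -349.2  -33. ] turn about tool x deg 0.1
shift in tool (after turn) [  -1.6 -349.2  -32.7] head -6.8
```

```bash
python3 -m pendant '[[0,-50,-5,0],[0,-50,-5,0],[0,-50,-5,0],[0,-50,-5,0],[0,-50,-5,0],[0,-50,-4,0],[0,-49,-4,0],[0,0,0,0],[0,0,0,0]]'
python3 - <<'E'
from go import *
import cv2
from workcell import grab_frame
show(); delta(f2w(-72,0.3,80),F[2])
for n,c in(("side",(130,220,290,410)),):
    i=grab_frame(n)["img"][:,:,::-1]; cv2.imwrite(f"pics/{n}7.png",cv2.resize(i[c[0]:c[1],c[2]:c[3]],None,fx=6,fy=6,interpolation=cv2.INTER_CUBIC))
E
```

```text
clock: 18.42
position: [0.5054, 0.0493, 0.1064]
tool_rot: [0.622, 1.57, -2.636]
force: [-0.6, -0.4, -1.2]
grip_width: 0.0368
t 18.43 world [0.5054 0.0493 0.1064] head -6.69 feeder [-79.8  -0.8 106.4] F feeder [-0.6 -0.4 -1.2] grip 36.8 tiltx [-0.001 -0.001 -1.   ]
shift in tool (before turn) mm [26.4 -1.1 -7.8] turn about tool x deg 0.1
shift in tool (after turn) [26.4 -1.1 -7.8] head -6.8
```

View pics/side7.png

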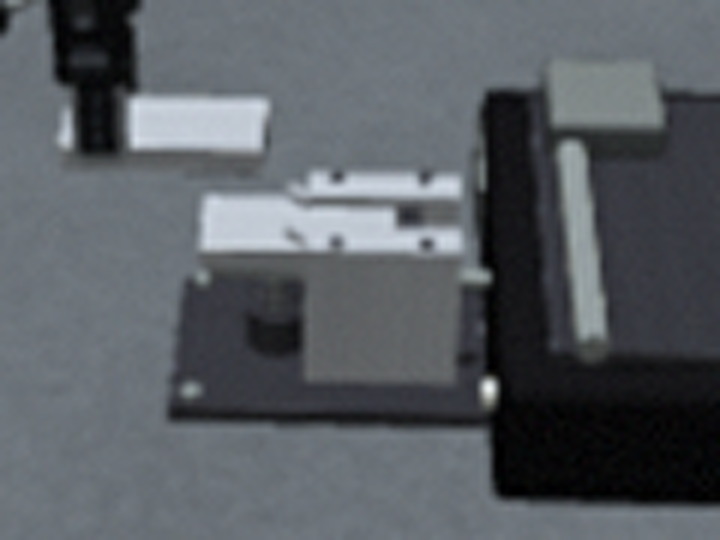

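```bash
python3 -m pendant '[[12,-1,-3,0],[12,0,-4,0],[8,0,0,0],[0,0,0,0]]'
python3 -c "from go import *;show()"
python3 -m pendant '[[4,0,0,0],[4,0,0,0],[3,0,0,0],[3,0,0,0],[0,0,0,0]]'
python3 - <<'E'
from go import *
import cv2
from workcell import grab_frame
show()
for n,c in(("side",(130,220,290,410)),):
    i=grab_frame(n)["img"][:,:,::-1]; cv2.imwrite(f"pics/{n}8.png",cv2.resize(i[c[0]:c[1],c[2]:c[3]],None,fx=6,fy=6,interpolation=cv2.INTER_CUBIC))
E
```

```text
clock: 18.98
position: [0.5124, 0.0498, 0.0739]
tool_rot: [0.302, 1.569, -2.959]
force: [0.4, 0.4, -0.9]
grip_width: 0.0368
t 18.98 world [0.5124 0.0498 0.0739] head -6.83 feeder [-72.9   0.5  73.9] F feeder [ 0.3  0.4 -0.9] grip 36.8 tiltx [-0.002 -0.    -1.   ]
clock: 19.6
position: [0.5129, 0.05, 0.0608]
tool_rot: [-2.677, 1.571, 0.346]
force: [-1.5, -1.1, 5.2]
grip_width: 0.0369
t 19.6 world [0.5129 0.05   0.0608] head -6.82 feeder [-72.4   0.9  60.8] F feeder [-1.3 -1.2  5.2] grip 36.9 tiltx [ 0.  0. -1.]
```

View pics/side8.png

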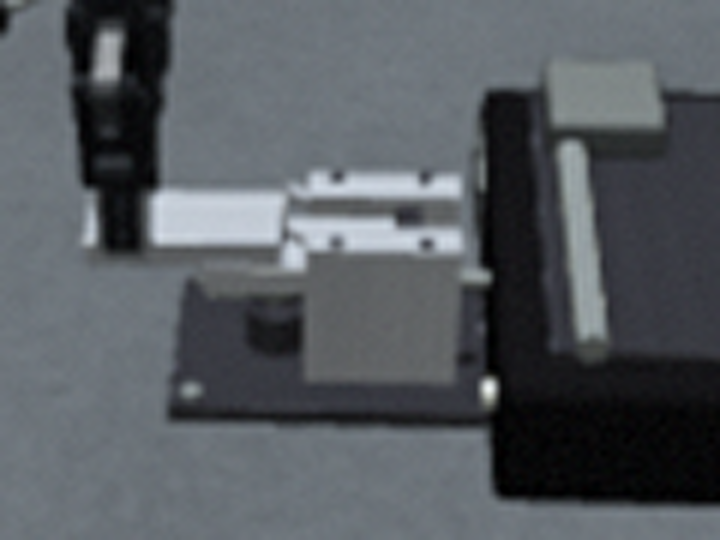

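```bash
python3 -m pendant '[[2,0.5,0,0],[2,0,0,0],[0,0,0,0]]'
python3 -c "from go import *;show()"
python3 -m pendant '[[0,0,-3,0],[0,0,-3,0],[0,0,-3,0],[0,0,-3,0],[0,0,0,0]]'
python3 -c "from go import *;show()"
```

```text
clock: 20.02
position: [0.5129, 0.0499, 0.0569]
tool_rot: [-2.066, 1.57, 0.957]
force: [-2.5, 2.3, 6.4]
grip_width: 0.0371
t 20.02 world [0.5129 0.0499 0.0569] head -6.8 feeder [-72.4   0.7  56.9] F feeder [-2.8  2.   6.4] grip 37.1 tiltx [ 0.  0. -1.]
clock: 20.65
position: [0.5247, 0.0482, 0.0569]
tool_rot: [-1.058, 1.571, 1.964]
force: [-2.9, -0.2, 7.1]
grip_width: 0.0375
t 20.65 world [0.5247 0.0482 0.0569] head -6.82 feeder [-60.4   0.4  56.9] F feeder [-2.8 -0.6  7.1] grip 37.5 tiltx [-0.  0. -1.]
```

```bash
python3 -m pendant '[[0,0,-3,0],[0,0,-3,0],[0,0,-3,0],[0,0,-3,0],[0,0,0,0]]'
python3 -c "from go import *;show()"
python3 -m pendant '[[0,0,-3,0],[0,0,-3,0],[0,0,-3,0],[0,0,-3,0],[0,0,0,0]]'
python3 - <<'E'
from go import *
import cv2
from workcell import grab_frame
show()
for n,c in(("side",(130,220,290,410)),):
    i=grab_frame(n)["img"][:,:,::-1]; cv2.imwrite(f"pics/{n}9.png",cv2.resize(i[c[0]:c[1],c[2]:c[3]],None,fx=6,fy=6,interpolation=cv2.INTER_CUBIC))
E
```

```text
clock: 21.28
position: [0.5367, 0.0467, 0.057]
tool_rot: [-1.042, 1.571, 1.981]
force: [-3.2, 0.7, 6.8]
grip_width: 0.0373
t 21.27 world [0.5367 0.0467 0.057 ] head -6.82 feeder [-48.4   0.4  57. ] F feeder [-3.3  0.3  6.8] grip 37.3 tiltx [-0.  0. -1.]
clock: 21.9
position: [0.5485, 0.0453, 0.0569]
tool_rot: [-0.518, 1.571, 2.504]
force: [-2.6, -0.5, 6.5]
grip_width: 0.0367
t 21.9 world [0.5485 0.0453 0.0569] head -6.82 feeder [-36.5   0.4  56.9] F feeder [-2.6 -0.8  6.5] grip 36.7 tiltx [-0.  0. -1.]
```

View pics/side9.png

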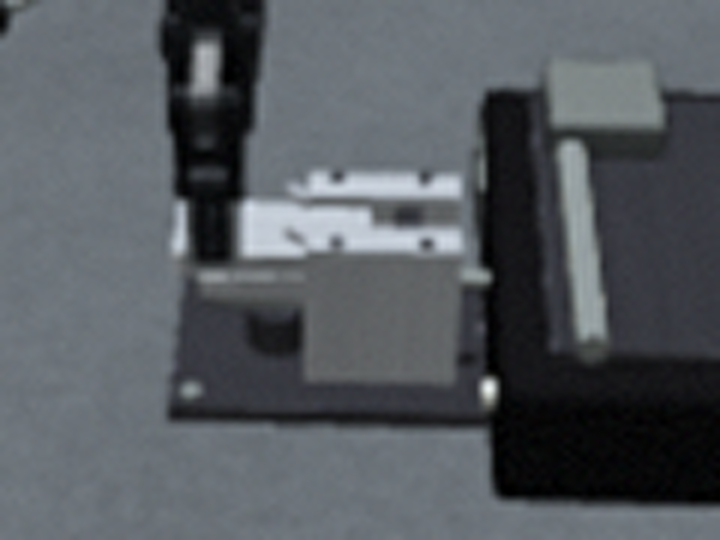

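```bash
python3 -m pendant '[[0,0,-3,0],[0,0,-3,0],[0,0,-2,0],[0,0,0,0]]'| sed -n '2p;4p'
for k in 1 ; do python3 -m pendant '[[0,0,-1,0],[0,0,-1,0],[0,0,0,0]]' | sed -n '2p;4p'; done;python3 -c "from go import *;show()"
```

```text
position: [0.5564, 0.0444, 0.057]
force: [-2.6, 0.3, 6.1]
position: [0.5582, 0.0442, 0.0569]
force: [-3.8, -0.3, 8.2]
t 22.82 world [0.5582 0.0442 0.0569] head -6.81 feeder [-26.8   0.4  56.9] F feeder [-3.7 -0.7  8.2] grip 37.0 tiltx [-0.001  0.    -1.   ]
```

```bash

for k in 1 2; do python3 -m pendant '[[0,0,-1,0],[0,0,-0.5,0],[0,0,0,0]]' | sed -n '2p;4p'; python3 -c "from go import *;show()"; done
```

```text
position: [0.5589, 0.0441, 0.0568]
force: [-9.0, 0.5, 10.1]
t 23.2 world [0.5589 0.0441 0.0568] head -6.8 feeder [-26.1   0.4  56.8] F feeder [-9.  -0.5 10.1] grip 36.8 tiltx [-0.002  0.    -1.   ]
position: [0.559, 0.044, 0.0564]
force: [-15.7, 2.5, 11.4]
t 23.57 world [0.559  0.044  0.0564] head -6.79 feeder [-26.    0.3  56.4] F feeder [-15.9   0.6  11.4] grip 37.1 tiltx [-0.005 -0.    -1.   ]
```

```bash
python3 -m pendant '[[0,0,0,0],[0,0,0,0],[0,0,0,0],[0,0,0,0],[0,0,0,0]]' 0.6; python3 -c "from go import *;show()"
python3 -m pendant '[[-10,0,2,0],[-20,0,4,0],[-25,0,30,0],[0,0,45,0],[0,0,0,0]]'; python3 - <<'E'
from go import *
import cv2
from workcell import grab_frame
show()
for n,c in(("top",(110,210,200,300)),("side",(130,220,290,410))):
    i=grab_frame(n)["img"][:,:,::-1]; cv2.imwrite(f"pics/{n}10.png",cv2.resize(i[c[0]:c[1],c[2]:c[3]],None,fx=6,fy=6,interpolation=cv2.INTER_CUBIC))
E
```

```text
clock: 24.2
position: [0.5615, 0.0437, 0.0568]
tool_rot: [-2.828, 1.571, 0.194]
force: [-0.1, 0.4, 0.7]
grip_width: 0.0686
t 24.2 world [0.5615 0.0437 0.0568] head -6.82 feeder [-23.4   0.3  56.8] F feeder [-0.2  0.4  0.7] grip 68.6 tiltx [ 0.  0. -1.]
clock: 24.82
position: [0.4788, 0.0536, 0.1134]
tool_rot: [-1.353, 1.57, 1.67]
force: [0.5, -0.6, -0.6]
grip_width: 0.0679
t 24.82 world [0.4788 0.0536 0.1134] head -6.77 feeder [-106.7    0.3  113.4] F feeder [ 0.5 -0.5 -0.6] grip 67.9 tiltx [-0.  0. -1.]
```

View pics/top10.png

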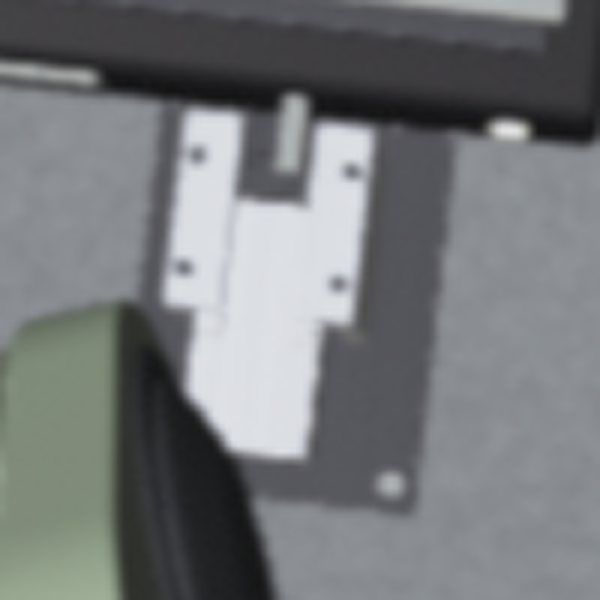

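View pics/side10.png

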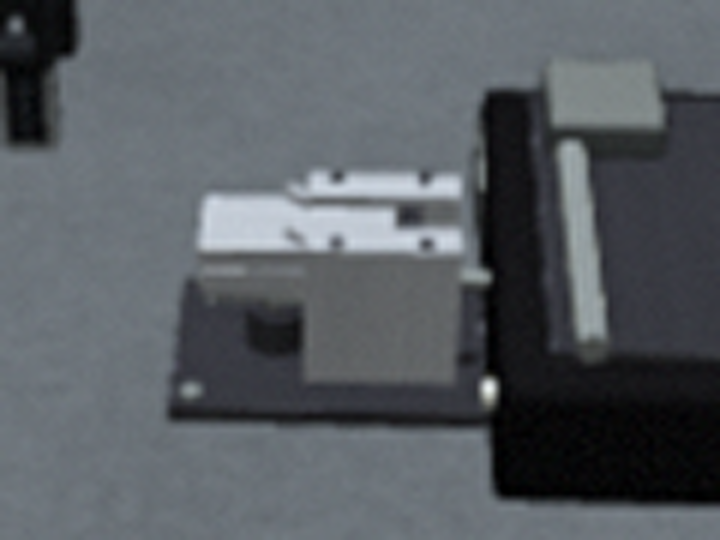

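```bash
python3 -m pendant '[[20,0,10,0],[20,0,0,0],[20,0,0,0],[6.5,0,0,0],[0,0,0,0],[0,0,0,0]]' -1 ; python3 - <<'E'
from go import *
show(); delta(f2w(-62,0.3,46.5),F[2])
E
```

```text
clock: 25.68
position: [0.4717, 0.0545, 0.046]
tool_rot: [-2.801, 1.57, 0.222]
force: [-0.0, -0.2, -0.5]
grip_width: -0.0001
t 25.68 world [0.4717 0.0545 0.046 ] head -6.83 feeder [-113.9    0.4   46. ] F feeder [-0.  -0.2 -0.5] grip -0.1 tiltx [ 0.001  0.    -1.   ]
shift in tool (before turn) mm [ -0.5   0.1 -51.9] turn about tool x deg -0.0
shift in tool (after turn) [ -0.5   0.1 -51.9] head -6.8
```

```bash
python3 -m pendant '[[0,0,-18,0],[0,0,-15,0],[0,0,-10,0],[0,0,-6,0],[0,0,0,0]]' | sed -n '2p;4p'
for k in 1 2 3; do python3 -m pendant '[[0,0,-1,0],[0,0,-1,0],[0,0,0,0]]' | sed -n '2p;4p'; done; python3 -c "from go import *;show()"
```

```text
position: [0.5198, 0.0486, 0.0452]
force: [0.3, 0.0, -0.1]
position: [0.5217, 0.0485, 0.0453]
force: [-0.1, -0.6, 0.1]
position: [0.5238, 0.0482, 0.0453]
force: [-0.1, -0.1, 0.1]
position: [0.5258, 0.0479, 0.0453]
force: [-0.6, -0.4, -0.1]
t 27.43 world [0.5258 0.0479 0.0453] head -6.83 feeder [-59.3   0.3  45.3] F feeder [-0.6 -0.5 -0.1] grip 0.1 tiltx [ 0.  0. -1.]
```

```bash

for k in 1 2 3; do python3 -m pendant '[[0,0,-1,0],[0,0,-1,0],[0,0,0,0]]' | sed -n '2p;4p'; done; python3 -c "from go import *;show()"
```

```text
position: [0.5278, 0.0477, 0.0453]
force: [-0.3, 0.4, -0.4]
position: [0.5298, 0.0475, 0.0453]
force: [0.6, -0.4, 0.2]
position: [0.5316, 0.0473, 0.0453]
force: [-1.4, 0.2, 1.8]
t 28.55 world [0.5316 0.0473 0.0453] head -6.82 feeder [-53.6   0.3  45.3] F feeder [-1.4  0.   1.8] grip 0.4 tiltx [-0.  0. -1.]
```

```bash

for k in 1 2 3 4; do python3 -m pendant '[[0,0,-1,0],[0,0,0,0],[0,0,0,0]]' | sed -n '2p;4p'; done; python3 -c "from go import *;show()"
```

```text
position: [0.5317, 0.0471, 0.0452]
force: [-6.4, 1.3, 3.9]
position: [0.5317, 0.0471, 0.045]
force: [-11.9, 1.5, 8.1]
position: [0.5317, 0.047, 0.0448]
force: [-17.1, 1.7, 7.9]
position: [0.5318, 0.0469, 0.0445]
force: [-20.9, 3.0, 8.9]
t 30.05 world [0.5318 0.0469 0.0445] head -6.79 feeder [-53.3  -0.   44.5] F feeder [-21.1   0.5   8.9] grip -0.7 tiltx [-0.008 -0.001 -1.   ]
```

```bash
python3 -m pendant '[[0,0,6,0],[0,0,20,0],[-20,0,40,0],[-50,20,40,0],[-50,60,30,0],[0,60,20,0],[0,0,0,0],[0,0,0,0]]'; python3 - <<'E'
from go import *
import cv2
from workcell import grab_frame
show()
for n,c in(("top",(110,210,200,300)),("side",(130,220,290,410))):
    i=grab_frame(n)["img"][:,:,::-1]; cv2.imwrite(f"pics/{n}11.png",cv2.resize(i[c[0]:c[1],c[2]:c[3]],None,fx=6,fy=6,interpolation=cv2.INTER_CUBIC)); cv2.imwrite(f"pics/{n}11f.png",i)
E
```

```text
clock: 31.05
position: [0.3772, -0.0577, 0.1495]
tool_rot: [-2.878, 1.57, 0.144]
force: [0.2, -0.5, -0.7]
grip_width: 0.0001
t 31.05 world [ 0.3772 -0.0577  0.1495] head -6.85 feeder [-194.3 -122.2  149.5] F feeder [ 0.3 -0.5 -0.7] grip 0.1 tiltx [ 0.001  0.    -1.   ]
```

View pics/top11.png

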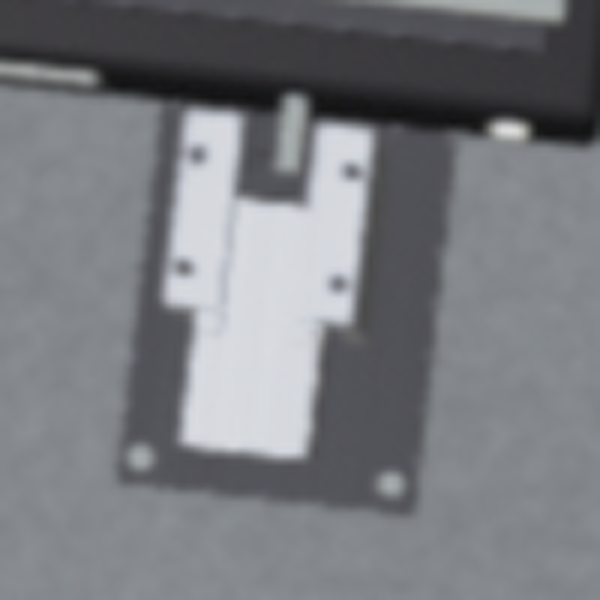

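View pics/side11.png

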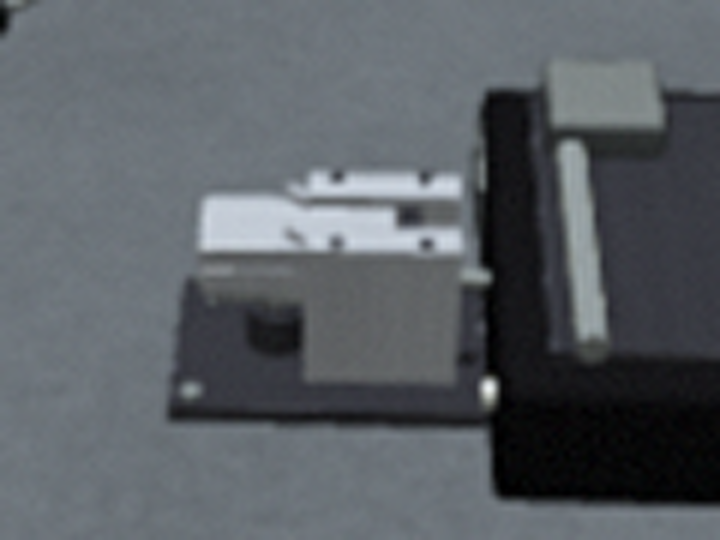

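View pics/side11f.png

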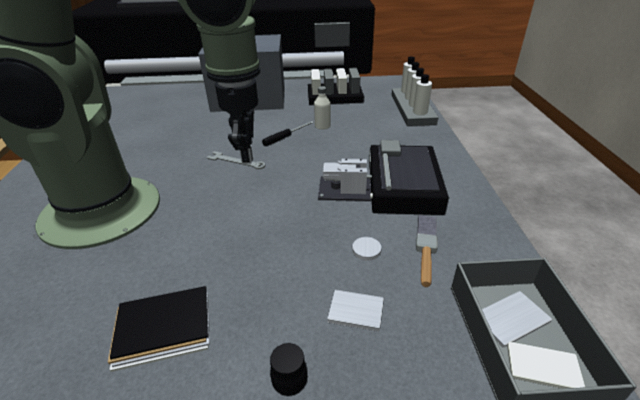

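```bash
python3 -c "
from workcell import job_done
print(job_done())"
```

```text
the job is handed in; nothing more can be done
None
```

Both narrow blanks are in the feeder, one on top of the other, and I handed the job in at about 31 s of the 72 s allowed.

**What I did:**
- I gripped each blank near its rear, pressed it down on the follower plate, and slid it under the lips. I stopped when it met the end stop, at about 16 N, with its nose near feeder x = 37 mm.
- After letting go, I pushed the near ends of both blanks with the closed fingers. They took up to 21 N and moved about 0.3 mm or less.

**What the last checks showed:**
- In the final pictures the upper blank's nose meets the stop's edge. Both blanks look flat under the lips with their ends flush.
- The round blank and the wide blank have not moved. The arm is clear and reads close to zero force.
- **Lower blank:** its position rests on the side picture and the shared push. It looks offset sideways by 1–2 mm at most, inside the channel's clearance. I could not read the follower's travel directly.
- **Gripping on the table:** closing the fingers briefly pressed on the table with 13–25 N. I regripped the second blank once, lower down.

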